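# Lock the scoop divider of the whisk shelf

## Robot

A 6-joint arm with a two-finger parallel gripper is mounted at the origin on the work surface. World frame = base frame: x ahead of the robot, y to its left, z up, the work surface at z = 0. Lengths are in m, angles in rad, forces in N, time in s.
With the tool pointing down it reaches from about 0.3 to 0.875 m from the base axis. Payload 6.4 kg.
Tool frame: the origin (TCP) lies between the finger pads; the fingertips stand ctrl.tip_extent ahead of it and the grasp point (between the pads) is the TCP (ctrl.tip_extent is the distance from the TCP to the fingertips, in m); z points along the fingers, y is the line along which they close (so a half turn about z gives the same grasp; the last joint's range is limited). The gripper opens to 85 mm and grips with 20 to 120 N. Pads are 22 mm wide; open, the fingers measure 114 mm over their backs; the gripper's body (76 mm by 85 mm) begins 54 mm behind the grasp point. The pads swing forward as they close: fully open they stand 13 mm farther back than shut.
Start: joints at [-1.382, 0.181, 1.607, -0, 1.354, -0.206], TCP at [0.221, -0.531, 0.25] pointing down, gripper open.
Joint ranges: [-2.99, 2.99], [-0.89, 2.07], [0.3, 2.58], [-1.14, 4.28], [0, 2.63], [-3.12, 3.12]. Speed limits (rad/s): [2.57, 2.57, 3.01, 3.14, 3.14, 3.14].

## Interface

Orientations are given as a unit quaternion [w, x, y, z].
In Python, from bench import ctrl gives the robot as it stands.
- The arm moves only by the tool send_rows, never from a script. Its arguments are lists of equal length, an entry for each row: "dr": the turn, a rotation vector about the tool's x, y, z in units of 6 degrees (1.0 is 6 degrees), a list of three; "xyz": the shift along the tool's x, y, z in cm, a list of three; "jaw": the opening in per cent of the stroke, from 0 (shut) to 100 (fully open). In form: {"dr": [[wx, wy, wz], ...], "xyz": [[dx, dy, dz], ...], "jaw": [jaw, ...]}. A call has exactly 8 rows; each row is the pose to reach, as a shift and turn from the pose commanded when the call began, along the tool's axes at that moment; what a row does not reach only later rows make up. A row lasts 1/8 s, in which the tool goes at most 62.5 mm and 10.7 degrees, less where a joint would pass 70% of its speed; a pose out of reach is approached as far as the arm can. A call with a gripper value outside its range is refused whole. The fingers move at their own pace and stop on an object; the grip force is fixed at half the most. Time passes only in rows, so rows that repeat a pose let the fingers close, or fill a call up. It gives the time, the measured TCP pose, the force, the opening and the grip force at its end, in the units of the state.
- ctrl.get_obs(): the state, without advancing time (a new reading comes with each control period).
- ctrl.camera(name): name is "scene" or "top" or "wrist"; returns the picture (384x512x3 uint8, red, green, blue); there is no depth.
- ctrl.calibration(name): a dict with "camera_matrix" (3x3 intrinsics, pixels), "world_from_camera" (4x4, takes a point from camera to world coordinates). Camera axes: x right, y up, looking along -z (the intrinsics and any distortion apply to the point x, -y, -z); pixel columns grow to the right and rows downward; lengths in m; the calibration is good to about 2 mm. The wrist camera is an equidistant fisheye: a pixel r from the principal point sees the ray r / f radians off the axis. A picture is of the moment at which its call begins: read the wrist's pose just before it. calibration takes no time and is no camera call; for the wrist camera it gives the pose at the moment of the call.
- ctrl.hand_in(): hands the job in; it is judged then, once.
The state is a dict: "time_s": time; "q": joint angles; "dq": joint speeds; "joint_efforts": joint torques, N m; "eef_pos": TCP position; "eef_rot": TCP orientation; "wrist_force": force on the tool from outside, world axes, zero at the start; "torque": the same for the moment, N m; "opening": opening from 0.0 (shut) to 1.0 (fully open); "grasp_force": force on a finger pad.
Only numpy, scipy, OpenCV 4.12 (cv2) and the standard library are available. Lean on these libraries where they do the work, as an engineer would, in place of code of your own. Each camera call takes 0.05 s, during which the arm holds its last target. There are 200 camera calls.

## Task

Slide the scoop divider of the whisk shelf fully home so that it snaps past its roller catch, then take the blade key from its holder and, without forcing it, turn the slotted cam a quarter turn clockwise until it clicks into its seat with its tongue behind the divider. Stand the key back in its holder as it was, and leave the other tea things where they are.

Things in the scene. Friction and masses are not known exactly. Their poses are not given: they have to be found in the camera images.
- shelf: Low pine whisk shelf, fixed, 240 mm (x) by 500 mm (y), decks 50 mm above the table. Origin on the table; it reaches from -210 to +290 mm along its y; its -x side faces the robot. The slotted scoop divider runs in a track along y; the cam stands on the front rail; beyond y = 70 mm is a display deck with whisk and cup. A jar and a flat dish stand on the table beyond the shelf.
- divider (a joint): Distance of the divider from home, in m: 0 = fully home at its stop towards the shelf's -y end, up to 0.09 open; grows along the shelf's +y. Slides with about 1.5 N of friction; from 0.010 to 0.004 it must be pushed over a sprung roller (about 10 N), which then snaps it to 0 and keeps it there.
- divider_tab (a point): Middle of the top edge of the upright wooden tab on the divider's +y end; moves with it, axes as the shelf's. Tab 50 mm wide (x), 10 mm thick (y), top 112 mm above the table; below 75 mm the end wall is 102 mm wide. Push its +y face towards the shelf's -y to close. Three bamboo scoops lie along y in the divider behind it, below 70 mm.
- cam (a joint): Cam angle in rad, growing clockwise seen from above: 0 = tongue and slot along the shelf's y, unlocked; 1.571 = seated at its hard stop, tongue and slot along the shelf's x, tongue behind the divider. Friction 0.04 N m; from 1.2 to 1.4 a sprung roller resists (up to 0.2 N m) and pushes back, past 1.4 it snaps on to the stop. 0.3 N m at the stop does no harm. The tongue is blocked unless the divider is home.
- key: Blade key standing upright. Origin at the middle of the blade's lower end, z up. Blade 22 mm wide (x), 3.5 mm thick (y), 26 mm long. From 26 to 76 mm above the origin a wooden handle block 36 mm (x) by 18 mm (y): grip it across the 18 mm. Mass about 0.1 kg. The same after a half turn.
- key_holder: Pine block 75 mm (x) by 60 mm (y) by 40 mm tall, fixed; origin at the centre of its underside. In its top a centred pocket 27 mm (x) by 9 mm (y), 32 mm deep. The key stands in it blade down, blade along the holder's x, the handle's underside on the holder's top, so the key's origin is 14 mm above the table.
- whisk: Bystander: bamboo whisk upright on a green glazed shaper, 64 mm across, 133 mm tall, loose on the shelf's display deck. Origin at the centre of its underside.
- cup: Bystander: white cup, 64 mm across, 55 mm tall, loose on the display deck. Origin under its centre.
- caddy: Bystander: aluminium tea caddy with a press-button top, 68 mm across, 96 mm tall, loose on the table some 13 cm from the key holder (the two may change places). Origin under its centre.
- tea_bowl: Bystander: tan stoneware bowl, 120 mm across, 75 mm tall, on the table. Origin under its centre.
- rest_block: Bystander: dark wooden rest, 50 by 90 by 20 mm, on the table. Origin under its centre.
- cam_mid (a point): Fixed point on the shelf (its axes) at the height of the cam's top, 71 mm above the table, on the front rail. The cam sits on a shifting plate (held by 12 N friction): its upright axis is up to 4 mm off this point along the shelf's x, either way, unreported: find the slot by feel or sight. Cam: disc 42 mm across; slot centred in its top, 29 mm long, 6 wide, 9 deep, ends closed; tongue 55 mm long below.

How it is judged:
By the outcome, as a careful person would: the job done as asked, in the order asked, and still so for the second after the job is handed in, with the robot touching nothing.
It also fails if it takes over 72 s, if anything falls off the work surface, if the arm or the gripper's body presses on something with over 40 N, if the wrist force passes 120 N, or if a joint passes its speed limit or range.

## Working session

There is one attempt and no reset: what is moved stays moved. The work goes in short steps, Python scripts to look and compute and a tool call to move; the robot and the scene stay as the last step left them, time stands still between calls to the robot, and variables do not carry over. Pictures are saved under pics/ and viewed, at most 12 in all, crops included, and the job is handed in when it is done.

Besides the shell and the picture viewer there is one more tool, called after ">>>" as name(argument=value, ...) on one line, values as JSON. send_rows: Moves the arm, as the interface text tells. Its arguments: {"type":"object","properties":{"dr":{"type":"array","items":{"type":"array","items":{"type":"number"}}},"xyz":{"type":"array","items":{"type":"array","items":{"type":"number"}}},"jaw":{"type":"array","items":{"type":"number"}}},"required":["dr","xyz","jaw"]}

```bash
mkdir -p pics; ls; cat > h.py <<'E'
import numpy as np, cv2
from bench import ctrl
from scipy.spatial.transform import Rotation as R
def obs():
    o=ctrl.get_obs(); q=o['eef_rot']; return o,np.array(o['eef_pos']),R.from_quat([q[1],q[2],q[3],q[0]])
def grab(n,f=None):
    c=ctrl.calibration(n); im=ctrl.camera(n)
    if f: cv2.imwrite('pics/'+f,cv2.cvtColor(im,cv2.COLOR_RGB2BGR))
    return im,c
def ray(c,u,v,fish=False):
    K=np.array(c['camera_matrix']);T=np.array(c['world_from_camera'])
    x=(u-K[0,2])/K[0,0];y=(v-K[1,2])/K[1,1]
    if fish:
        r=np.hypot(x,y); s=np.sin(r)/r if r>1e-9 else 1; d=np.array([x*s,-y*s,-np.cos(r)])
    else: d=np.array([x,-y,-1.])
    return T[:3,3],T[:3,:3]@d
def onz(c,u,v,z,fish=False):
    o,d=ray(c,u,v,fish); return o+d*(z-o[2])/d[2]
def proj(c,p,fish=False):
    K=np.array(c['camera_matrix']);T=np.array(c['world_from_camera'])
    q=T[:3,:3].T@(np.array(p)-T[:3,3]); x,y,z=q[0],-q[1],-q[2]
    if fish:
        r=np.hypot(x,y);t=np.arctan2(r,z);x,y=x/r*t,y/r*t
    else: x,y=x/z,y/z
    return K[0,0]*x+K[0,2],K[1,1]*y+K[1,2]
E
python3 - <<'E'
from h import *
for n in ['top','scene']:
    im,c=grab(n,n+'0.png'); print(n,c)
o,p,r=obs(); print(p,r.as_matrix().round(3),o['opening'],ctrl.tip_extent,o['time_s'])
a=[cv2.imread(f'pics/{n}0.png') for n in ['top','scene']]
cv2.imwrite('pics/t0b.png',cv2.resize(a[0],(800,600),interpolation=cv2.INTER_CUBIC))
E
```

```text
pics
top {'camera_matrix': array([[452.41635206,   0.        , 255.71513745],
       [  0.        , 452.41635206, 183.03594657],
       [  0.        ,   0.        ,   1.        ]]), 'world_from_camera': array([[-0.00896301,  0.997412  , -0.07133699,  0.41462199],
       [-0.99991439, -0.00825969,  0.01014807,  0.00517362],
       [ 0.00953259,  0.07142184,  0.99740065,  1.2267945 ],
       [ 0.        ,  0.        ,  0.        ,  1.        ]])}
scene {'camera_matrix': array([[359.11669481,   0.        , 256.75904186],
       [  0.        , 359.11669481, 185.62238669],
       [  0.        ,   0.        ,   1.        ]]), 'world_from_camera': array([[ 0.31405094, -0.50109584,  0.80639629,  1.32715434],
       [ 0.94940246,  0.16339237, -0.26821241, -0.29586376],
       [ 0.00264112,  0.84982698,  0.52705515,  0.65103032],
       [ 0.        ,  0.        ,  0.        ,  1.        ]])}
[ 0.22108421 -0.53030732  0.24949327] [[ 0.923  0.385 -0.   ]
 [ 0.385 -0.923  0.002]
 [ 0.    -0.001 -1.   ]] 1.0000870203768295 0.019 0.1
```

View pics/t0b.png

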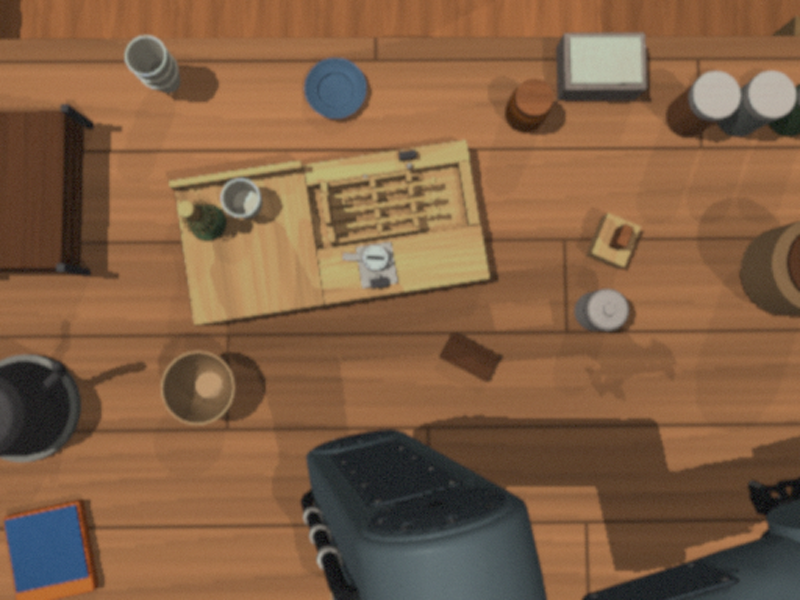

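View pics/scene0.png

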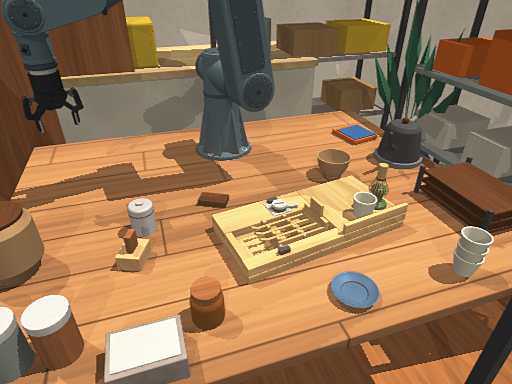

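The top view (800x600) shows the shelf with its front edge running from (195,323) to (490,278), the cam at (376,258) and the tab near (325,212). The key holder is at (616,240), the caddy at (605,310) and the rest block at (470,356).

```bash
python3 - <<'E'
from h import *
t=cv2.imread('pics/top0.png'); s=cv2.imread('pics/scene0.png')
a=cv2.resize(t[82:212,106:322],None,fx=3.7,fy=3.7,interpolation=cv2.INTER_CUBIC)[:, :800]
b=cv2.resize(t[130:176,370:416],(118*1,118),interpolation=cv2.INTER_CUBIC)
b=cv2.resize(t[130:176,370:416],(118,118))
C=np.zeros((600,800,3),np.uint8); C[:a.shape[0],:a.shape[1]]=a
C[482:600,0:118]=b
d=cv2.resize(s[225:275,105:165],(142,118),interpolation=cv2.INTER_CUBIC); C[482:600,120:262]=d
e=cv2.resize(s[185:235,250:350],(236,118),interpolation=cv2.INTER_CUBIC); C[482:600,264:500]=e
cv2.imwrite('pics/c1.png',C)
c=ctrl.calibration('top')
k=.64
f=lambda u,v,z:onz(c,u*k,v*k,z)[:2].round(4)
print('front edge',f(195,323,.05),f(490,278,.05),'right far',f(467,142,.06))
print('cam',f(376,258,.071),'tab',f(325,212,.112),'holder',f(616,240,.04))
hsv=cv2.cvtColor(t,cv2.COLOR_BGR2HSV)
for y,x in [(180,200),(175,270),(155,385),(120,300),(250,300),(130,370)]: print((x,y),hsv[y,x])
E
```

```text
front edge [0.4401 0.333 ] [ 0.5109 -0.1582] right far [ 0.7398 -0.1222]
cam [0.5437 0.0317] tab [0.6134 0.1114] holder [ 0.5747 -0.3747]
(200, 180) [ 17 118 184]
(270, 175) [ 21 109 188]
(385, 155) [ 19 119 187]
(300, 120) [ 19 114 188]
(300, 250) [ 13 141 141]
(370, 130) [ 12 138 165]
```

View pics/c1.png

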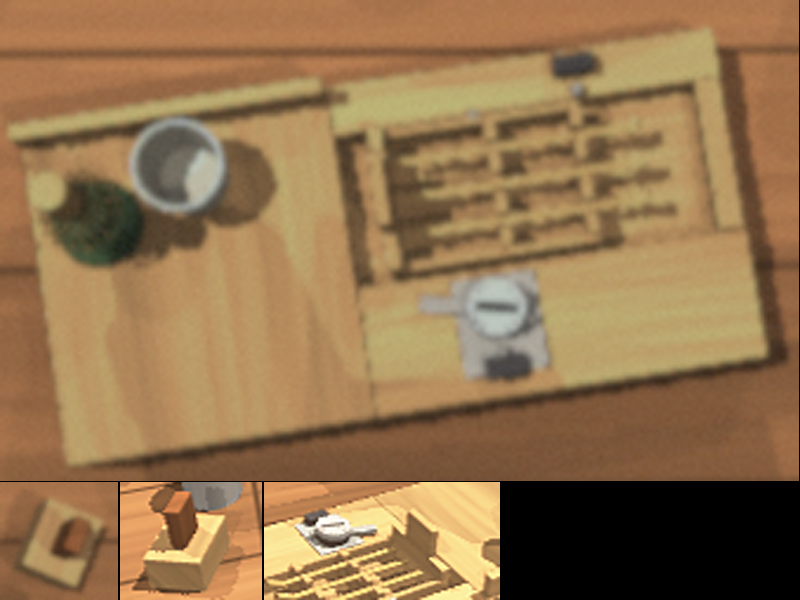

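The crop shows the tab and end wall near (383,200), the slot at (497,306), and the dark handle standing in the tilted holder.

```bash
python3 - <<'E'
from h import *
c=ctrl.calibration('top'); s=ctrl.calibration('scene')
O=np.array([.5997,.0668]);M=np.array([[.990,.1427],[-.1427,.990]])
def sh(p): return (M@(p[:2]-O)).round(4)
for n,u,v,z in [('walltop',374,132,.075),('wallbot',395,275,.075),('tabmid',380,203,.112),('cup',178,165,.105),('deckedge',350,250,.05)]:
    p=onz(c,106+u/3.7,82+v/3.7,z); print(n,p[:2].round(4),sh(p))
for u,v in [(405,511),(437,528),(420,515)]:
    p=onz(s,250+(u-264)/2.36,185+(v-482)/2.36,.112); print('scene tab',p[:2].round(4),sh(p))
t=cv2.imread('pics/top0.png'); hsv=cv2.cvtColor(t,cv2.COLOR_BGR2HSV)[130:176,370:416]
m=((hsv[...,0]>=15)&(hsv[...,2]>140)).astype(np.uint8)
d=((hsv[...,2]<125)).astype(np.uint8)
for n,mm in [('holder',m),('dark',d)]:
    cs,_=cv2.findContours(mm,cv2.RETR_EXTERNAL,cv2.CHAIN_APPROX_NONE)
    for k in cs:
        if cv2.contourArea(k)>15:
            r=cv2.minAreaRect(k); pts=cv2.boxPoints(r)+[370,130]; print(n,r,[onz(c,*p,.04)[:2].round(3).tolist() for p in pts])
E
```

```text
walltop [0.6669 0.1172] [0.0737 0.0404]
wallbot [0.5665 0.1029] [-0.0277  0.0404]
tabmid [0.6104 0.1097] [0.0167 0.0409]
cup [0.6386 0.2468] [0.0642 0.1727]
deckedge [0.5879 0.1368] [-0.0017  0.071 ]
scene tab [0.6038 0.096 ] [0.0083 0.0284]
scene tab [0.646  0.1151] [0.0527 0.0413]
scene tab [0.6166 0.1087] [0.0227 0.0391]
holder ((23.74138069152832, 22.603450775146484), (23.63515853881836, 28.62480354309082), 23.198591232299805) [[0.555, -0.329], [0.625, -0.361], [0.6, -0.418], [0.53, -0.386]]
dark ((4.5, 43.0), (9.0, 4.0), -0.0) [[0.518, -0.309], [0.529, -0.309], [0.529, -0.333], [0.518, -0.333]]
dark ((21.327587127685547, 25.431034088134766), (42.1528434753418, 28.411386489868164), 21.801406860351562) [[0.556, -0.3], [0.626, -0.33], [0.584, -0.433], [0.514, -0.403]]
```

>>> send_rows(dr=[[0, 0, -1.5], [0, 0, -3], [0, 0, -4.5], [0, 0, -6], [0, 0, -7.5], [0, 0, -9], [0, 0, -10.5], [0, 0, -12.6]], xyz=[[3, -2.3, 0], [7, -5.4, 0], [11, -8.5, 0], [15, -11.6, 0], [19, -14.7, 0], [23, -17.8, 0], [27, -20.9, 0], [31, -24, 0]], jaw=[0, 0, 0, 0, 0, 0, 0, 0])

```text
time_s: 1.1
eef_pos: [0.4154, -0.1884, 0.2501]
eef_rot: [-0.0, 0.665, 0.747, 0.0]
wrist_force: [-0.0, -0.9, 0.7]
opening: 0.002
grasp_force: 0.0
```

```bash
cat >> h.py <<'E'
def to(x,y,z,yaw=None):
    o,p,r=obs(); m=r.as_matrix(); d=m.T@(np.array([x,y,z])-p); y0=np.degrees(np.arctan2(m[1,0],m[0,0]))
    print('pos',p.round(4),'yaw',y0.round(2),'tilt',np.degrees(np.arcsin(m[:2,2])).round(2),'F',np.round(o['wrist_force'],1),'T',np.round(o['torque'],2),'open',round(o['opening'],3),'g',round(o['grasp_force'],1),'t',round(o['time_s'],2))
    print('xyz cm',(d*100).round(2),'dz units',None if yaw is None else round((y0-yaw)/6,3))
E
python3 -c "
from h import *
to(.6104,.1543,.25,98.2)"
```

```text
pos [ 0.4154 -0.1884  0.2501] yaw 96.68 tilt [-0.    0.01] F [-0.  -0.9  0.7] T [-0.    0.06  0.  ] open 0.002 g 0.0 t 1.1
xyz cm [3.177e+01 2.335e+01 2.000e-02] dz units -0.253
```

>>> send_rows(dr=[[0, 0, 0], [0, 0, 0], [0, 0, 0], [0, 0, 0], [0, 0, 0], [0, 0, 0], [0, 0, 0], [0, 0, 0]], xyz=[[4, 3, 0], [8.5, 6.5, 0], [13, 10, 0], [17.5, 13.5, 0], [22, 17, 0], [26.5, 20.5, 0], [30, 23.2, 0], [31.1, 24.2, 0]], jaw=[0, 0, 0, 0, 0, 0, 0, 0])

```text
time_s: 2.1
eef_pos: [0.6213, 0.1482, 0.2494]
eef_rot: [-0.001, 0.666, 0.746, -0.0]
wrist_force: [0.0, 0.0, 0.1]
opening: 0.0
grasp_force: 0.0
```

```bash
python3 -c "
from h import *
to(.6104,.1543,.104,98.2)
im,c=grab('wrist','w1.png')
cv2.imwrite('pics/w1b.png',cv2.resize(cv2.imread('pics/w1.png'),(800,600)))
print(c)
"
```

```text
pos [0.6213 0.1482 0.2494] yaw 96.52 tilt [-0.07  0.01] F [0.  0.  0.1] T [-0.02  0.01 -0.01] open 0.0 g 0.0 t 2.1
xyz cm [ 0.72 -1.   14.54] dz units -0.28
{'camera_matrix': array([[297.31863964,   0.        , 253.88812435],
       [  0.        , 297.31863964, 190.42346996],
       [  0.        ,   0.        ,   1.        ]]), 'world_from_camera': array([[ 9.93453444e-01, -1.09097816e-01, -3.38809807e-02,
         6.13147584e-01],
       [ 1.14235562e-01,  9.46918811e-01,  3.00491267e-01,
         2.24653368e-01],
       [-7.00402812e-04, -3.02394497e-01,  9.53182605e-01,
         3.73532221e-01],
       [ 0.00000000e+00,  0.00000000e+00,  0.00000000e+00,
         1.00000000e+00]])}
```

View pics/w1b.png

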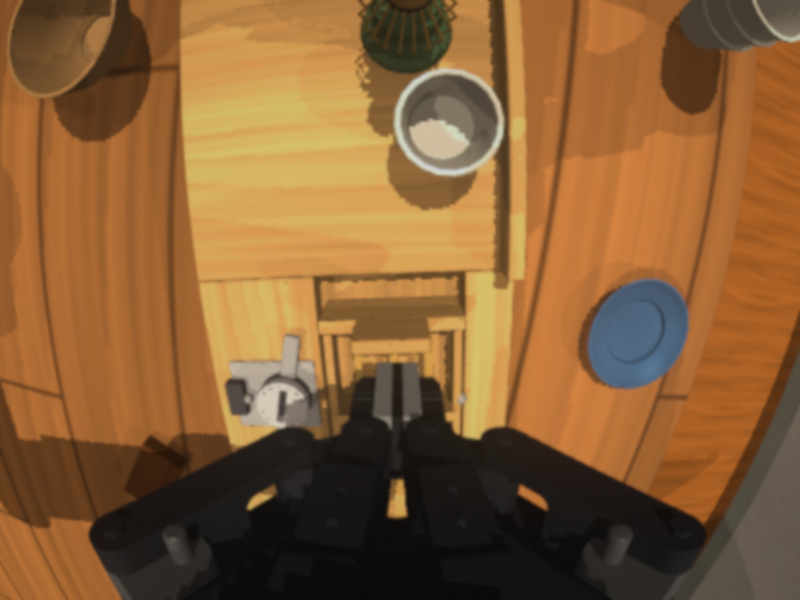

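Wrist view (800x600): tab at about (392,325), track edges at x=316 and 466, slot at (282,403). The cup, at (450,122), is clear of the push.

```bash
python3 -c "
from h import *
c=ctrl.calibration('wrist'); k=.64
O=np.array([.5997,.0668]);M=np.array([[.990,.1427],[-.1427,.990]])
for n,u,v,z in [('tab-top+y',392,318,.112),('tabL',355,319,.112),('tabR',430,317,.112),('wallL',320,330,.075),('wallR',464,317,.075),('slot',282,403,.071),('disc',283,402,.071),('trackL',316,278,.05),('trackR',466,272,.05),('plate TL',230,362,.055)]:
    p=onz(c,u*k,v*k,z,True); print(n,p[:2].round(4),(M@(p[:2]-O)).round(4))
"
```

```text
tab-top+y [0.6215 0.1292] [0.0305 0.0587]
tabL [0.5995 0.126 ] [0.0082 0.0587]
tabR [0.6441 0.1324] [0.0533 0.0586]
wallL [0.5738 0.101 ] [-0.0208  0.0376]
wallR [0.6718 0.122 ] [0.0793 0.0443]
slot [0.5465 0.035 ] [-0.0572 -0.0239]
disc [0.5473 0.0361] [-0.0562 -0.023 ]
trackL [0.5649 0.1309] [-0.0253  0.0685]
trackR [0.6727 0.1478] [0.0839 0.0698]
plate TL [0.4995 0.056 ] [-0.1007  0.0036]
```

>>> send_rows(dr=[[0, 0, -0.3], [0, 0, -0.3], [0, 0, -0.3], [0, 0, -0.3], [0, 0, -0.3], [0, 0, -0.3], [0, 0, -0.3], [0, 0, -0.3]], xyz=[[1.7, -0.7, 0], [1.7, -0.7, 2], [1.7, -0.7, 5], [1.7, -0.7, 8], [1.7, -0.7, 11], [1.7, -0.7, 13.5], [1.7, -0.7, 14.5], [1.7, -0.7, 14.5]], jaw=[0, 0, 0, 0, 0, 0, 0, 0])

```text
time_s: 3.15
eef_pos: [0.6114, 0.1614, 0.1044]
eef_rot: [-0.001, 0.655, 0.755, -0.001]
wrist_force: [-0.1, 0.6, -0.5]
opening: 0.003
grasp_force: 0.0
```

```bash
python3 -c "
from h import *
to(.6128,.1647,.104,98.5)
im,c=grab('scene','s1.png')
grab('wrist','w2.png')
a=cv2.imread('pics/s1.png')[150:290,190:420]; b=cv2.imread('pics/w2.png')[100:300,130:400]
a=cv2.resize(a,(480,292),interpolation=cv2.INTER_CUBIC);b=cv2.resize(b,(394,292))
C=np.zeros((600,800,3),np.uint8);C[:292,:480]=a;C[300:592,:394]=b;cv2.imwrite('pics/c2.png',C)
"
```

```text
pos [0.6114 0.1614 0.1044] yaw 98.12 tilt [-0.1  -0.01] F [-0.1  0.6 -0.5] T [-0.   -0.05  0.03] open 0.003 g 0.0 t 3.15
xyz cm [0.31 0.18 0.04] dz units -0.063
```

View pics/c2.png

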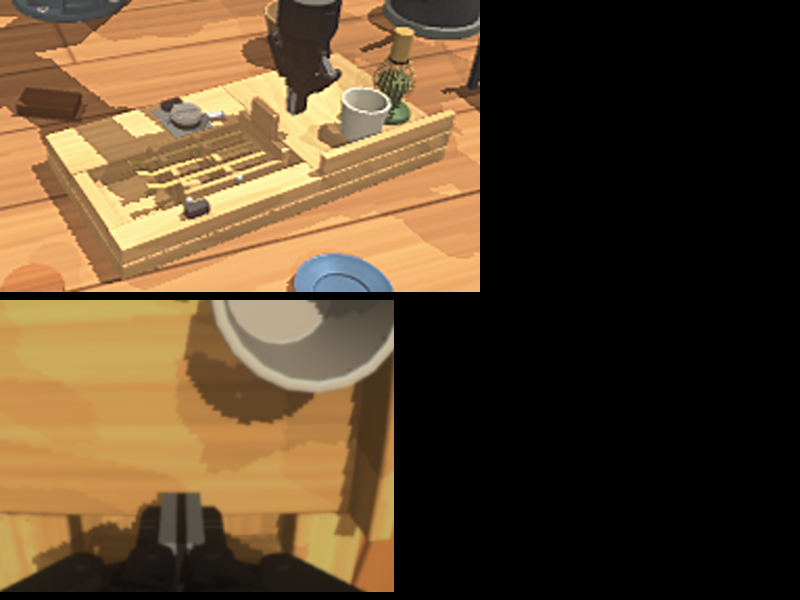

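The closed finger stands behind the tab, clear of the cup.

>>> send_rows(dr=[[0, 0, 0], [0, 0, 0], [0, 0, 0], [0, 0, 0], [0, 0, 0], [0, 0, 0], [0, 0, 0], [0, 0, 0]], xyz=[[-0.8, 0, 0], [-1.6, 0, 0], [-2.4, 0, 0], [-3.2, 0, 0], [-4, 0, 0], [-4.8, 0, 0], [-5.6, 0, 0], [-6.4, 0, 0]], jaw=[0, 0, 0, 0, 0, 0, 0, 0])

```text
time_s: 4.25
eef_pos: [0.6215, 0.0983, 0.1054]
eef_rot: [0.0, 0.655, 0.756, 0.0]
wrist_force: [1.5, 1.5, 0.0]
opening: -0.004
grasp_force: 0.9
```

>>> send_rows(dr=[[0, 0, 0], [0, 0, 0], [0, 0, 0], [0, 0, 0], [0, 0, 0], [0, 0, 0], [0, 0, 0], [0, 0, 0]], xyz=[[-0.5, 0, 0], [-1, 0, 0], [-1.5, 0, 0], [-2, 0, 0], [-2.5, 0, 0], [-3, 0, 0], [-3.5, 0, 0], [-3.5, 0, 0]], jaw=[0, 0, 0, 0, 0, 0, 0, 0])

```text
time_s: 5.25
eef_pos: [0.6261, 0.0633, 0.1052]
eef_rot: [-0.0, 0.655, 0.755, -0.0]
wrist_force: [1.1, 0.1, -0.0]
opening: 0.0
grasp_force: 0.0
```

```bash
python3 -c "
from h import *
to(.6128,.0647,.104,98.5)
grab('scene','s2.png'); grab('wrist','w3.png')
a=cv2.imread('pics/s2.png')[150:290,190:420]; b=cv2.imread('pics/w3.png')[100:300,130:400]
C=np.zeros((600,800,3),np.uint8);C[:292,:480]=cv2.resize(a,(480,292),interpolation=cv2.INTER_CUBIC);C[300:592,:394]=cv2.resize(b,(394,292));cv2.imwrite('pics/c3.png',C)
"
```

```text
pos [0.6261 0.0633 0.1052] yaw 98.13 tilt [-0.04 -0.03] F [ 1.1  0.1 -0. ] T [-0.04 -0.02 -0.  ] open 0.0 g 0.0 t 5.25
xyz cm [ 0.33 -1.3   0.12] dz units -0.061
```

>>> send_rows(dr=[[0, 0, 0], [0, 0, 0], [0, 0, 0], [0, 0, 0], [0, 0, 0], [0, 0, 0], [0, 0, 0], [0, 0, 0]], xyz=[[-0.2, 0, 0], [-0.4, 0, 0], [-0.6, 0, 0], [-0.8, 0, 0], [-1, 0, 0], [-1, 0, 0], [-1, 0, 0], [-1, 0, 0]], jaw=[0, 0, 0, 0, 0, 0, 0, 0])

```text
time_s: 6.35
eef_pos: [0.6271, 0.0556, 0.1051]
eef_rot: [-0.001, 0.655, 0.756, 0.0]
wrist_force: [-2.1, 7.7, -0.0]
opening: -0.003
grasp_force: 3.6
```

```bash
python3 -c "
from h import *
to(.6128,.0647,.104,98.5)
grab('scene','s3.png')
a=cv2.imread('pics/s3.png')[150:290,190:420];s=cv2.imread('pics/s2.png')[150:290,190:420]
C=np.zeros((600,800,3),np.uint8);C[:292,:480]=cv2.resize(s,(480,292),interpolation=cv2.INTER_CUBIC);C[300:592,:480]=cv2.resize(a,(480,292),interpolation=cv2.INTER_CUBIC);cv2.imwrite('pics/c3.png',C)
"
```

```text
pos [0.6271 0.0556 0.1051] yaw 98.18 tilt [-0.07  0.13] F [-2.1  7.7 -0. ] T [ 1.11  0.29 -0.  ] open -0.003 g 3.6 t 6.35
xyz cm [ 1.11 -1.29  0.11] dz units -0.053
```

View pics/c3.png

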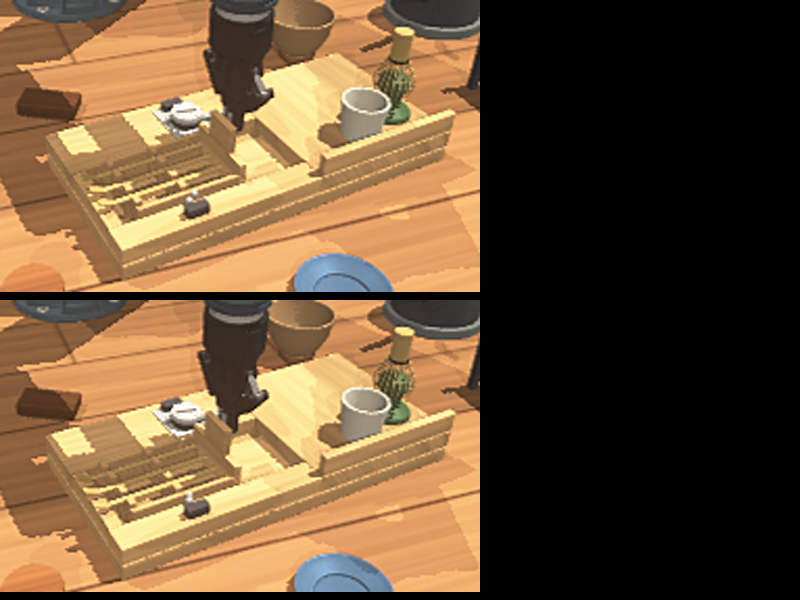

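The divider has moved to near the shelf's -y end, and about 8 N resists: the roller or the stop.

>>> send_rows(dr=[[0, 0, 0], [0, 0, 0], [0, 0, 0], [0, 0, 0], [0, 0, 0], [0, 0, 0], [0, 0, 0], [0, 0, 0]], xyz=[[-0.1, 0, 0], [-0.2, 0, 0], [-0.3, 0, 0], [-0.4, 0, 0], [-0.5, 0, 0], [-0.5, 0, 0], [-0.5, 0, 0], [-0.5, 0, 0]], jaw=[0, 0, 0, 0, 0, 0, 0, 0])

```text
time_s: 7.4
eef_pos: [0.6281, 0.0493, 0.1051]
eef_rot: [-0.0, 0.655, 0.756, -0.0]
wrist_force: [-1.6, 3.4, -1.6]
opening: -0.002
grasp_force: 1.9
```

>>> send_rows(dr=[[0, 0, 0], [0, 0, 0], [0, 0, 0], [0, 0, 0], [0, 0, 0], [0, 0, 0], [0, 0, 0], [0, 0, 0]], xyz=[[-0.1, 0, 0], [-0.2, 0, 0], [-0.3, 0, 0], [-0.4, 0, 0], [-0.4, 0, 0], [-0.4, 0, 0], [-0.4, 0, 0], [-0.4, 0, 0]], jaw=[0, 0, 0, 0, 0, 0, 0, 0])

```text
time_s: 8.4
eef_pos: [0.6286, 0.0474, 0.1053]
eef_rot: [-0.001, 0.655, 0.756, 0.001]
wrist_force: [-3.2, 11.5, 0.1]
opening: 0.001
grasp_force: 5.7
```

>>> send_rows(dr=[[0, 0, 0], [0, 0, 0], [0, 0, 0], [0, 0, 0], [0, 0, 0], [0, 0, 0], [0, 0, 0], [0, 0, 0]], xyz=[[-0.1, 0, 0], [-0.2, 0, 0], [-0.3, 0, 0], [-0.3, 0, 0], [-0.3, 0, 0], [-0.3, 0, 0], [1, 0, 0], [2, 0, 0]], jaw=[0, 0, 0, 0, 0, 0, 0, 0])

```text
time_s: 9.4
eef_pos: [0.6268, 0.0648, 0.1058]
eef_rot: [0.001, 0.655, 0.756, 0.0]
wrist_force: [-0.4, -0.1, 0.2]
opening: -0.001
grasp_force: 0.0
```

```bash
python3 -c "
from h import *
to(.575,-.375,.22,-25)
o=ctrl.get_obs(); print(o['q'])
im,c=grab('scene','s4.png')
print(onz(c,190+215/2.087,150+120/2.087,.112))
"
```

```text
pos [0.6268 0.0648 0.1058] yaw 98.16 tilt [ 0.1  -0.07] F [-0.4 -0.1  0.2] T [ 0.01  0.04 -0.02] open -0.001 g 0.0 t 9.4
xyz cm [-42.82 -11.35 -11.38] dz units 20.526
[-8.45333707e-02  4.55518591e-01  1.56630096e+00 -1.16930342e-03
  1.11799892e+00 -2.26356822e-01]
[0.63383429 0.03406185 0.112     ]
```

>>> send_rows(dr=[[0, 0, 0], [0, 0, 0], [0, 0, -1.6], [0, 0, -3.2], [0, 0, -4.8], [0, 0, -6.4], [0, 0, -8], [0, 0, -9.6]], xyz=[[0, 0, -4], [0, 0, -9], [-3, -1, -11.5], [-8, -2.5, -11.5], [-13.5, -4, -11.5], [-19, -5.5, -11.5], [-24.5, -7, -11.5], [-30, -8.5, -11.5]], jaw=[0, 0, 0, 0, 30, 60, 70, 70])

```text
time_s: 10.45
eef_pos: [0.5841, -0.2467, 0.2207]
eef_rot: [0.001, 0.208, 0.978, -0.001]
wrist_force: [1.0, -0.3, 0.4]
opening: 0.703
grasp_force: 0.0
```

```bash
python3 -c "
from h import *
to(.575,-.375,.22,155.5)
"
```

```text
pos [ 0.5841 -0.2467  0.2207] yaw 156.04 tilt [ 0.04 -0.07] F [ 1.  -0.3  0.4] T [ 0.01 -0.07 -0.03] open 0.703 g 0.0 t 10.45
xyz cm [ -4.38 -12.1    0.09] dz units 0.09
```

>>> send_rows(dr=[[0, 0, 0], [0, 0, 0], [0, 0, 0], [0, 0, 0], [0, 0, 0], [0, 0, 0], [0, 0, 0], [0, 0, 0]], xyz=[[-1, -3, 0], [-2.5, -7, 0], [-4, -11, 0], [-4.4, -12.1, 0], [-4.4, -12.1, 0], [-4.4, -12.1, 0], [-4.4, -12.1, 0], [-4.4, -12.1, 0]], jaw=[70, 70, 70, 70, 70, 70, 70, 70])

```text
time_s: 11.45
eef_pos: [0.5754, -0.3715, 0.2205]
eef_rot: [0.0, 0.209, 0.978, -0.0]
wrist_force: [-0.4, -0.3, -0.1]
opening: 0.699
grasp_force: 0.0
```

```bash
python3 -c "
from h import *
to(.575,-.375,.22,155.5)
im,c=grab('wrist','w4.png'); print(c['world_from_camera'][:3,3])
cv2.imwrite('pics/w4b.png',cv2.resize(cv2.imread('pics/w4.png'),(800,600)))
"
```

```text
pos [ 0.5754 -0.3715  0.2205] yaw 155.83 tilt [ 0.01 -0.  ] F [-0.4 -0.3 -0.1] T [0.03 0.02 0.01] open 0.699 g 0.0 t 11.45
xyz cm [-0.11 -0.34  0.05] dz units 0.055
[ 0.50556552 -0.3399724   0.34461734]
```

View pics/w4b.png

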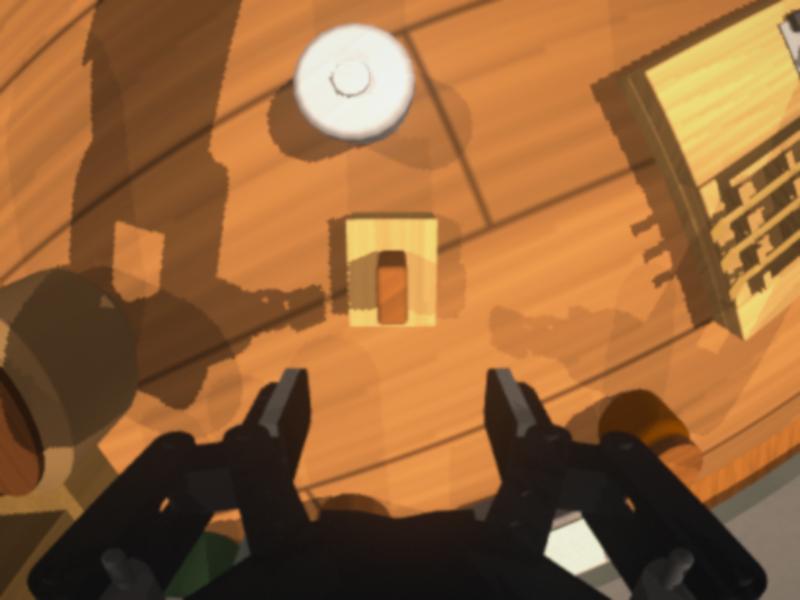

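Handle top centred at about (392,294), holder top corners at (347,219), (437,219), (436,326) and (348,326). Everything is well aligned.

```bash
python3 -c "
from h import *
im=cv2.imread('pics/w4.png'); c=ctrl.calibration('wrist'); k=.64
h=cv2.cvtColor(im,cv2.COLOR_BGR2HSV)
H=[onz(c,u*k,v*k,.04,True)[:2] for u,v in [(347,219),(437,219),(436,326),(348,326)]]
print('holder',np.mean(H,0),[np.linalg.norm(H[i]-H[i-1]).round(4) for i in range(4)], [np.degrees(np.arctan2(*(H[a]-H[b])[::-1])).round(1) for a,b in [(0,3),(1,2)]])
P=[onz(c,u*k,v*k,.09,True)[:2] for u,v in [(378.5,266),(406,266),(407,323),(378,323)]]
print('key',np.mean(P,0),[np.linalg.norm(P[i]-P[i-1]).round(4) for i in range(4)], [np.degrees(np.arctan2(*(P[a]-P[b])[::-1])).round(1) for a,b in [(0,3),(1,2)]])
k=(np.mean(P,0)+np.mean(H,0))/2
to(*k,.075,155.8)
"
```

```text
holder [ 0.57698187 -0.37615235] [np.float64(0.0756), np.float64(0.0595), np.float64(0.0754), np.float64(0.062)] [np.float64(154.7), np.float64(156.7)]
key [ 0.57670989 -0.37514202] [np.float64(0.0343), np.float64(0.0155), np.float64(0.0343), np.float64(0.017)] [np.float64(154.7), np.float64(157.2)]
pos [ 0.5754 -0.3717  0.2205] yaw 155.82 tilt [ 0.01 -0.01] F [ 0.6 -0.5  0.4] T [-0.01 -0.01  0.  ] open 0.7 g 0.0 t 11.5
xyz cm [-0.3  -0.3  14.55] dz units 0.004
```

>>> send_rows(dr=[[0, 0, 0], [0, 0, 0], [0, 0, 0], [0, 0, 0], [0, 0, 0], [0, 0, 0], [0, 0, 0], [0, 0, 0]], xyz=[[-0.3, -0.35, 2.5], [-0.3, -0.35, 6], [-0.3, -0.35, 9.5], [-0.3, -0.35, 12.5], [-0.3, -0.35, 14.5], [-0.3, -0.35, 15.2], [-0.3, -0.35, 15.2], [-0.3, -0.35, 15.2]], jaw=[70, 70, 70, 70, 70, 70, 70, 60])

```text
time_s: 12.5
eef_pos: [0.5772, -0.3775, 0.0699]
eef_rot: [0.001, 0.21, 0.978, -0.001]
wrist_force: [0.4, -0.2, 0.9]
opening: 0.601
grasp_force: 0.0
```

>>> send_rows(dr=[[0, 0, 0], [0, 0, 0], [0, 0, 0], [0, 0, 0], [0, 0, 0], [0, 0, 0], [0, 0, 0], [0, 0, 0]], xyz=[[0, 0, 0], [0, 0, 0], [0, 0, 0], [0, 0, 0], [0, 0, 0], [0, 0, 0], [0, 0, 0], [0, 0, 0]], jaw=[40, 30, 25, 20, 10, 0, 0, 0])

```text
time_s: 13.5
eef_pos: [0.5765, -0.3769, 0.0686]
eef_rot: [0.0, 0.21, 0.978, -0.0]
wrist_force: [-0.3, 0.1, 3.8]
opening: 0.204
grasp_force: 58.6
```

```bash
python3 -c "
from h import *
to(.5768,-.3756,.068,155.8)
"
```

```text
pos [ 0.5765 -0.3769  0.0686] yaw 155.76 tilt [ 0.02 -0.02] F [-0.3  0.1  3.8] T [ 0.07 -0.01  0.01] open 0.204 g 58.6 t 13.5
xyz cm [0.03 0.13 0.06] dz units -0.006
```

>>> send_rows(dr=[[0, 0, 0], [0, 0, 0], [0, 0, 0], [0, 0, 0], [0, 0, 1.6], [0, 0, 3.2], [0, 0, 4.8], [0, 0, 6.4]], xyz=[[0, 0, -1.5], [0, 0, -4.5], [0, 0, -9], [0, 0, -13], [2.5, 4, -15], [5, 9, -15], [7.5, 14, -15], [10, 19, -15]], jaw=[0, 0, 0, 0, 0, 0, 0, 0])

```text
time_s: 14.5
eef_pos: [0.5627, -0.1609, 0.2189]
eef_rot: [0.0, 0.522, 0.853, 0.0]
wrist_force: [1.5, 0.6, -0.6]
opening: 0.205
grasp_force: 58.5
```

```bash
python3 -c "
from h import *
to(.545,.033,.19,98.3)
"
```

```text
pos [ 0.5627 -0.1609  0.2189] yaw 117.02 tilt [ 0.02 -0.01] F [ 1.5  0.6 -0.6] T [-0.02 -0.06 -0.03] open 0.205 g 58.5 t 14.5
xyz cm [18.08  7.23  2.88] dz units 3.12
```

>>> send_rows(dr=[[0, 0, 1.5], [0, 0, 3.1], [0, 0, 3.1], [0, 0, 3.1], [0, 0, 3.1], [0, 0, 3.1], [0, 0, 3.1], [0, 0, 3.1]], xyz=[[5, 2, 0.5], [10, 4, 1.5], [15, 6, 2.5], [17.5, 7, 2.9], [18.1, 7.2, 2.9], [18.1, 7.2, 2.9], [18.1, 7.2, 2.9], [18.1, 7.2, 2.9]], jaw=[0, 0, 0, 0, 0, 0, 0, 0])

```text
time_s: 15.5
eef_pos: [0.5442, 0.0302, 0.1895]
eef_rot: [0.0, 0.652, 0.759, 0.0]
wrist_force: [0.5, -0.2, -0.1]
opening: 0.205
grasp_force: 58.5
```

```bash
python3 -c "
from h import *
to(.545,.033,.19,98.3)
im,c=grab('wrist','w5.png')
cv2.imwrite('pics/w5b.png',cv2.resize(cv2.imread('pics/w5.png')[60:320,100:420],(738,600),interpolation=cv2.INTER_CUBIC))
for z in (.19-.0546,): print(proj(c,(.545,.033,z),True),proj(c,(.545,.033,.071),True))
"
```

```text
pos [0.5442 0.0302 0.1895] yaw 98.67 tilt [ 0.02 -0.01] F [ 0.5 -0.2 -0.1] T [-0.03 -0.01 -0.03] open 0.205 g 58.5 t 15.5
xyz cm [ 0.26  0.12 -0.05] dz units 0.062
(np.float64(254.9377583975629), np.float64(216.36115701378458)) (np.float64(254.63438975216528), np.float64(187.27236023147452))
```

View pics/w5b.png

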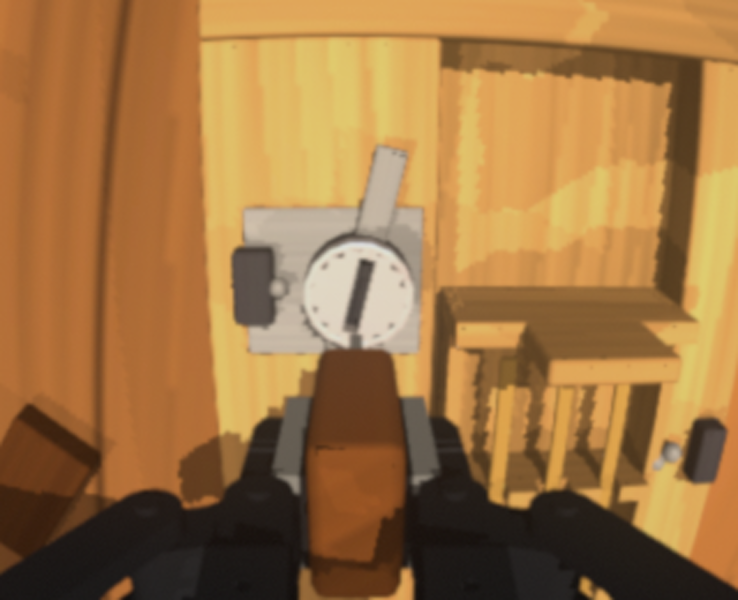

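The cam disc is centred near (358,290) in the crop, with the slot running from (367,262) to (352,330), so it already stands some 13° clockwise. The divider looks home.

```bash
cat > cam.py <<'E'
from h import *
def cam(f,c):
    im=cv2.imread('pics/'+f); g=cv2.cvtColor(im,cv2.COLOR_BGR2HSV); out={}
    ys,xs=np.mgrid[:384,:512]
    u0,v0=100+358/2.306,60+292/2.306
    near=np.hypot(xs-u0,ys-v0)<40
    white=((g[...,1]<60)&(g[...,2]>165)&near).astype(np.uint8)
    cs,_=cv2.findContours(white,cv2.RETR_EXTERNAL,cv2.CHAIN_APPROX_NONE)
    k=max(cs,key=cv2.contourArea); h=cv2.convexHull(k)
    P=np.array([onz(c,*p[0],.071,True)[:2] for p in h]); P=P.astype(np.float32)
    (cx,cy),r=cv2.minEnclosingCircle(P); print('disc',cx,cy,'r',r, 'ellipse',cv2.fitEllipse(P))
    inside=np.zeros_like(white); cv2.circle(inside,(int(round(u0)),int(round(v0-1))),18,1,-1)
    dark=((g[...,2]<110)&(inside>0)).astype(np.uint8)
    n,l,s,ce=cv2.connectedComponentsWithStats(dark); print(s[1:].tolist())
    i=1+np.argmax(s[1:,4]); pv,pu=np.nonzero(l==i)
    Q=np.array([onz(c,a,b,.071,True)[:2] for a,b in zip(pu,pv)],np.float32)
    print('slot',cv2.minAreaRect(Q*1000),Q.mean(0)); vx,vy,_,_=cv2.fitLine(Q,cv2.DIST_L2,0,.001,.001).ravel(); print('ang',np.degrees(np.arctan2(vy,vx)))
E
python3 -c "
from cam import *
c=ctrl.calibration('wrist'); cam('w5.png',c)
k=2.306
f=lambda u,v,z:onz(c,100+u/k,60+v/k,z,True)[:2]
print('manual slot',f(367,260,.071),f(352,331,.071))
print('shelf edge dir', [np.degrees(np.arctan2(*(f(a,40,.05)-f(b,300,.05))[::-1])) for a,b in ((440,436),(202,215))])
print('wall corner +y left',f(440,288,.075),'tabtop',f(535,290,.112))
# blade in image
print(proj(c,(.5442,.0302,.1895-.0546),True))
"
```

```text
disc 0.5425814390182495 0.033144671469926834 r 0.03320331871509552 ellipse ((0.5404415130615234, 0.02911016345024109), (0.054662324488162994, 0.0708240419626236), 24.020963668823242)
[[250, 173, 12, 29, 145]]
slot ((545.3182373046875, 33.46379089355469), (25.488332748413086, 4.2994489669799805), 85.48158264160156) [0.5453816  0.03374193]
ang 85.726555
manual slot [0.54671904 0.04637837] [0.54545597 0.01831034]
shelf edge dir [np.float64(99.10311182336311), np.float64(99.40562689888299)]
wall corner +y left [0.57447597 0.04107815] tabtop [0.59811716 0.05524439]
(np.float64(253.15033017440464), np.float64(220.06551335938258))
```

>>> send_rows(dr=[[0, 0, 1], [0, 0, 2.1], [0, 0, 2.1], [0, 0, 2.1], [0, 0, 2.1], [0, 0, 2.1], [0, 0, 2.1], [0, 0, 2.1]], xyz=[[0.28, 0.16, 0], [0.28, 0.16, 1], [0.28, 0.16, 3], [0.28, 0.16, 4.5], [0.28, 0.16, 5.4], [0.28, 0.16, 5.8], [0.28, 0.16, 5.8], [0.28, 0.16, 5.8]], jaw=[0, 0, 0, 0, 0, 0, 0, 0])

```text
time_s: 16.55
eef_pos: [0.5455, 0.0343, 0.1319]
eef_rot: [0.0, 0.73, 0.683, 0.0]
wrist_force: [0.5, -0.2, -1.1]
opening: 0.201
grasp_force: 58.5
```

```bash
python3 -c "
from h import *
to(.5454,.0332,.131,86)
im,c=grab('wrist','w6.png'); grab('scene','s6.png')
C=np.zeros((600,800,3),np.uint8)
C[:,:400]=cv2.resize(cv2.imread('pics/w6.png')[100:280,195:315],(400,600),interpolation=cv2.INTER_CUBIC)
C[:300,400:]=cv2.resize(cv2.imread('pics/s6.png')[170:230,240:320],(400,300),interpolation=cv2.INTER_CUBIC)
cv2.imwrite('pics/c6.png',C)
o,p,r=obs(); ax=r.as_matrix()[:,0]; ay=r.as_matrix()[:,1]
for a in (11,-11):
  for b in (1.75,-1.75): u,v=proj(c,p+ax*a/1e3+ay*b/1e3-[0,0,.0546],True); print('blade',a,b,(u-195)*3.333,(v-100)*3.333)
s=np.array([.5454,.0335,.071]);d=np.array([.0698,.9976,0])
for a in (14.5,-14.5): u,v=proj(c,s+d*a/1e3,True); print('slot',a,(u-195)*3.333,(v-100)*3.333)
"
```

```text
pos [0.5455 0.0343 0.1319] yaw 86.17 tilt [ 0.06 -0.01] F [ 0.5 -0.2 -1.1] T [0.03 0.04 0.  ] open 0.201 g 58.5 t 16.55
xyz cm [-0.11 -0.    0.09] dz units 0.028
blade 11 1.75 201.57942808393705 347.0687388820449
blade 11 -1.75 183.37240838079475 347.059217460754
blade -11 1.75 201.28541179273077 449.905132742003
blade -11 -1.75 183.81306899086832 449.8933920484131
slot 14.5 192.79202177256698 323.2576021043616
slot -14.5 192.45340567876895 455.1670528114399
```

View pics/c6.png

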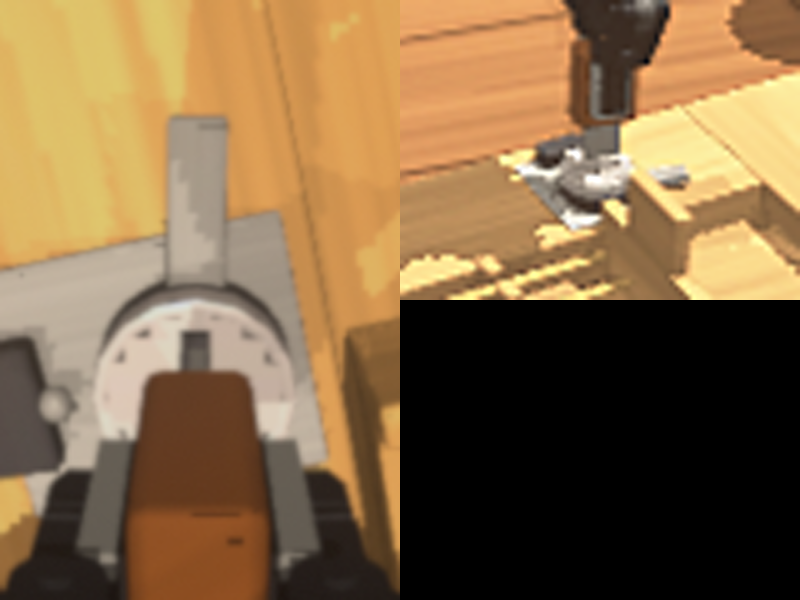

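Slot end at (195,331) and tongue vertical in the view; the key's handle is centred at x≈197, so it is aligned across the slot. It should go about 2 mm back along the slot.

>>> send_rows(dr=[[0, 0, 0], [0, 0, 0], [0, 0, 0], [0, 0, 0], [0, 0, 0], [0, 0, 0], [0, 0, 0], [0, 0, 0]], xyz=[[-0.1, 0, 0], [-0.22, 0, 0], [-0.22, 0, 0.2], [-0.22, 0, 0.4], [-0.22, 0, 0.6], [-0.22, 0, 0.8], [-0.22, 0, 0.9], [-0.22, 0, 0.9]], jaw=[0, 0, 0, 0, 0, 0, 0, 0])

```text
time_s: 17.65
eef_pos: [0.5448, 0.0321, 0.1222]
eef_rot: [-0.0, 0.73, 0.683, -0.0]
wrist_force: [-0.7, -0.4, -0.9]
opening: 0.204
grasp_force: 58.5
```

>>> send_rows(dr=[[0, 0, 0], [0, 0, 0], [0, 0, 0], [0, 0, 0], [0, 0, 0], [0, 0, 0], [0, 0, 0], [0, 0, 0]], xyz=[[0, 0, 0.1], [0, 0, 0.2], [0, 0, 0.3], [0, 0, 0.4], [0, 0, 0.4], [0, 0, 0.4], [0, 0, 0.4], [0, 0, 0.4]], jaw=[0, 0, 0, 0, 0, 0, 0, 0])

```text
time_s: 18.65
eef_pos: [0.5449, 0.0321, 0.1183]
eef_rot: [0.0, 0.73, 0.683, 0.0]
wrist_force: [-0.3, -0.1, -1.4]
opening: 0.207
grasp_force: 58.5
```

```bash
python3 -c "
from h import *
to(.5448,.032,.1185,86)
"
```

```text
pos [0.5449 0.0321 0.1183] yaw 86.16 tilt [0.01 0.  ] F [-0.3 -0.1 -1.4] T [-0.06  0.01  0.  ] open 0.207 g 58.5 t 18.65
xyz cm [-0.01 -0.01 -0.02] dz units 0.027
```

>>> send_rows(dr=[[0, 0, 0.6], [0, 0, 1.2], [0, 0, 1.8], [0, 0, 2.4], [0, 0, 3], [0, 0, 3.6], [0, 0, 4.2], [0, 0, 4.8]], xyz=[[0, 0, 0], [0, 0, 0], [0, 0, 0], [0, 0, 0], [0, 0, 0], [0, 0, 0], [0, 0, 0], [0, 0, 0]], jaw=[0, 0, 0, 0, 0, 0, 0, 0])

```text
time_s: 19.65
eef_pos: [0.5446, 0.0323, 0.1183]
eef_rot: [-0.0, 0.878, 0.479, -0.0]
wrist_force: [-0.8, 0.2, 0.6]
opening: 0.2
grasp_force: 58.7
```

```bash
python3 -c "
from h import *
to(.5448,.032,.1185,86)
"
```

```text
pos [0.5446 0.0323 0.1183] yaw 57.25 tilt [-0.05  0.01] F [-0.8  0.2  0.6] T [0.07 0.29 0.07] open 0.2 g 58.7 t 19.65
xyz cm [-0.01  0.03 -0.02] dz units -4.791
```

>>> send_rows(dr=[[0, 0, 0.6], [0, 0, 1.2], [0, 0, 1.8], [0, 0, 2.4], [0, 0, 3], [0, 0, 3.6], [0, 0, 4.2], [0, 0, 4.8]], xyz=[[0, 0, 0], [0, 0, 0], [0, 0, 0], [0, 0, 0], [0, 0, 0], [0, 0, 0], [0, 0, 0], [0, 0, 0]], jaw=[0, 0, 0, 0, 0, 0, 0, 0])

```text
time_s: 20.65
eef_pos: [0.5444, 0.0325, 0.1182]
eef_rot: [-0.0, 0.969, 0.246, -0.001]
wrist_force: [-1.8, 1.4, 0.0]
opening: 0.203
grasp_force: 58.7
```

```bash
python3 -c "
from h import *
to(.5448,.032,.1185,9)
"
```

```text
pos [0.5444 0.0325 0.1182] yaw 28.45 tilt [-0.07  0.03] F [-1.8  1.4  0. ] T [0.26 0.35 0.06] open 0.203 g 58.7 t 20.65
xyz cm [ 0.01  0.06 -0.03] dz units 3.242
```

>>> send_rows(dr=[[0, 0, 0.5], [0, 0, 1], [0, 0, 1.5], [0, 0, 2], [0, 0, 2.4], [0, 0, 2.8], [0, 0, 3.3], [0, 0, 3.3]], xyz=[[0, 0, 0], [0, 0, 0], [0, 0, 0], [0, 0, 0], [0, 0, 0], [0, 0, 0], [0, 0, 0], [0, 0, 0]], jaw=[0, 0, 0, 0, 0, 0, 0, 0])

```text
time_s: 21.65
eef_pos: [0.5445, 0.0326, 0.1182]
eef_rot: [-0.0, 0.997, 0.077, -0.0]
wrist_force: [-1.5, 1.9, -1.6]
opening: 0.2
grasp_force: 58.7
```

```bash
python3 -c "
from h import *
to(.5448,.032,.1185,9)
"
```

```text
pos [0.5445 0.0326 0.1182] yaw 8.79 tilt [-0.06  0.04] F [-1.5  1.9 -1.6] T [0.4  0.26 0.01] open 0.2 g 58.7 t 21.65
xyz cm [ 0.02  0.06 -0.03] dz units -0.034
```

>>> send_rows(dr=[[0, 0, 0.2], [0, 0, 0.4], [0, 0, 0.6], [0, 0, 0.8], [0, 0, 0.8], [0, 0, 0.8], [0, 0, 0.8], [0, 0, 0.8]], xyz=[[0, 0, 0], [0, 0, 0], [0, 0, 0], [0, 0, 0], [0, 0, 0], [0, 0, 0], [0, 0, 0], [0, 0, 0]], jaw=[0, 0, 0, 0, 0, 0, 0, 0])

```text
time_s: 22.65
eef_pos: [0.5446, 0.0324, 0.1181]
eef_rot: [-0.0, 0.999, 0.034, -0.0]
wrist_force: [-2.5, 3.8, 0.1]
opening: 0.201
grasp_force: 58.8
```

```bash
python3 -c "
from h import *
to(.5448,.032,.1185,8.8)
im,c=grab('wrist','w7.png')
cv2.imwrite('pics/w7b.png',cv2.resize(cv2.imread('pics/w7.png')[60:320,100:420],(738,600),interpolation=cv2.INTER_CUBIC))
"
```

```text
pos [0.5446 0.0324 0.1181] yaw 3.94 tilt [-0.05  0.03] F [-2.5  3.8  0.1] T [0.86 0.57 0.04] open 0.201 g 58.8 t 22.65
xyz cm [ 0.02  0.04 -0.04] dz units -0.81
```

View pics/w7b.png

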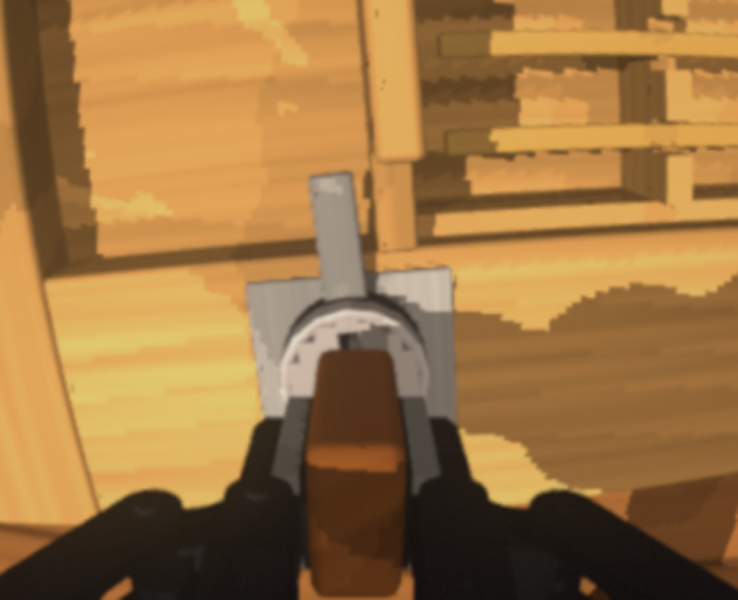

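The tongue lies behind the divider's end wall, from (345,295) to (331,178) in the crop. Next I check its angle against the shelf edges.

```bash
python3 -c "
from h import *
c=ctrl.calibration('wrist');k=2.306
f=lambda u,v,z:onz(c,100+u/k,60+v/k,z,True)[:2]
A=lambda a,b,z:np.degrees(np.arctan2(*(f(*b,z)-f(*a,z))[::-1])).round(2)
for z in (.055,.06): print('tongue L,R',A((322,290),(310,182),z),A((366,294),(352,176),z),'tip',f(331,177,z))
print('plateL,R,top',A((268,415),(248,283),.052),A((455,420),(452,268),.052),A((452,268),(248,283),.052)-90)
print('rail edge',A((736,228),(50,277),.05)-90,'wall',A((374,248),(360,0),.06),f(376,200,.075),f(362,10,.112))
"
```

```text
tongue L,R 9.41 10.67 tip [0.59791754 0.04229267]
tongue L,R 9.41 10.67 tip [0.59855818 0.04216788]
plateL,R,top 9.32 7.89 8.319999999999993
rail edge 8.329999999999998 wall 7.31 [0.59552919 0.0303818 ] [0.63741925 0.03722744]
```

>>> send_rows(dr=[[0, 0, 0.2], [0, 0, 0.4], [0, 0, 0.6], [0, 0, 0.7], [0, 0, 0.7], [0, 0, 0.7], [0, 0, 0.7], [0, 0, 0.7]], xyz=[[0, 0, 0], [0, 0, 0], [0, 0, 0], [0, 0, 0], [0, 0, 0], [0, 0, 0], [0, 0, 0], [0, 0, 0]], jaw=[0, 0, 0, 0, 0, 0, 0, 0])

```text
time_s: 23.7
eef_pos: [0.5446, 0.0326, 0.1181]
eef_rot: [-0.0, 1.0, -0.002, -0.0]
wrist_force: [-2.5, 5.4, 0.7]
opening: 0.204
grasp_force: 58.8
```

```bash
python3 -c "
from h import *
to(.5448,.032,.1185,8.8)
"
```

```text
pos [0.5446 0.0326 0.1181] yaw -0.26 tilt [-0.03  0.05] F [-2.5  5.4  0.7] T [1.11 0.54 0.14] open 0.204 g 58.8 t 23.7
xyz cm [ 0.02  0.06 -0.04] dz units -1.511
```

>>> send_rows(dr=[[0, 0, -0.5], [0, 0, -1], [0, 0, -1.4], [0, 0, -1.4], [0, 0, -1.4], [0, 0, -1.4], [0, 0, -1.4], [0, 0, -1.4]], xyz=[[0, 0, 0], [0, 0, 0], [0, 0, 0], [0, 0, -0.3], [0, 0, -0.9], [0, 0, -2], [0, 0, -5], [0, 0, -9]], jaw=[0, 0, 0, 0, 0, 0, 0, 0])

```text
time_s: 24.7
eef_pos: [0.5446, 0.0319, 0.2093]
eef_rot: [0.0, 0.997, 0.071, -0.0]
wrist_force: [0.5, -0.1, -1.4]
opening: 0.201
grasp_force: 58.7
```

```bash
python3 -c "
from h import *
to(.5765,-.3769,.2,155.76)
im,c=grab('wrist','w8.png')
k=2.306; a=cv2.imread('pics/w8.png')[60:320,100:420]
cv2.imwrite('pics/w8b.png',cv2.resize(a,(738,600),interpolation=cv2.INTER_CUBIC)); print(ctrl.get_obs()['q'])
"
```

```text
pos [0.5446 0.0319 0.2093] yaw 8.13 tilt [-0.05 -0.02] F [ 0.5 -0.1 -1.4] T [ 0.06  0.02 -0.03] open 0.201 g 58.7 t 24.7
xyz cm [-2.62 40.92  0.94] dz units -24.605
[-1.58611899e-01  1.50216398e-01  1.71410963e+00 -4.34668403e-04
  1.26800404e+00  1.27011992e+00]
```

View pics/w8b.png

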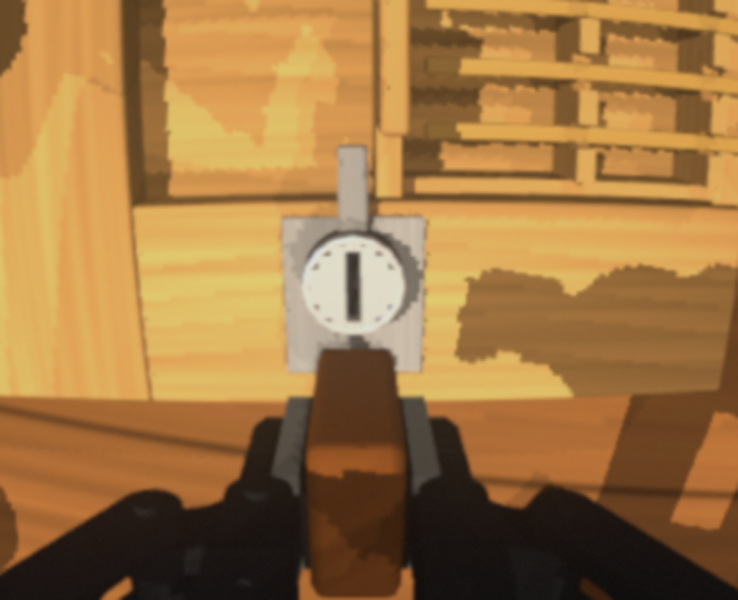

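The cam is seated with its slot along shelf x and its tongue behind the divider wall.

>>> send_rows(dr=[[0, 0, 0.7], [0, 0, 1.4], [0, 0, 2.1], [0, 0, 2.8], [0, 0, 3.5], [0, 0, 4.2], [0, 0, 4.9], [0, 0, 5.4]], xyz=[[-0.2, 3, 0], [-0.5, 8, 0], [-0.9, 13.5, 0], [-1.3, 19, 0], [-1.6, 24.5, 0], [-2, 30, 0], [-2.3, 35, 0], [-2.6, 38, 0]], jaw=[0, 0, 0, 0, 0, 0, 0, 0])

```text
time_s: 25.75
eef_pos: [0.573, -0.351, 0.2092]
eef_rot: [0.001, 0.977, -0.212, 0.001]
wrist_force: [0.4, 1.0, -0.1]
opening: 0.2
grasp_force: 58.8
```

```bash
python3 -c "
from h import *
to(.5765,-.3769,.088,-24.24)
"
```

```text
pos [ 0.573  -0.351   0.2092] yaw -24.49 tilt [ 0.06 -0.11] F [ 0.4  1.  -0.1] T [-0.01 -0.02 -0.02] open 0.2 g 58.8 t 25.75
xyz cm [ 1.37  2.2  12.12] dz units -0.041
```

>>> send_rows(dr=[[0, 0, 0], [0, 0, 0], [0, 0, 0], [0, 0, 0], [0, 0, 0], [0, 0, 0], [0, 0, 0], [0, 0, 0]], xyz=[[0.7, 1.2, 2], [1.4, 2.3, 5], [1.5, 2.4, 7.5], [1.5, 2.4, 8.5], [1.5, 2.4, 9], [1.5, 2.4, 9], [1.5, 2.4, 9], [1.5, 2.4, 9]], jaw=[0, 0, 0, 0, 0, 0, 0, 0])

```text
time_s: 26.75
eef_pos: [0.5774, -0.376, 0.1193]
eef_rot: [0.0, 0.978, -0.21, 0.001]
wrist_force: [-0.2, -0.9, -0.6]
opening: 0.204
grasp_force: 58.8
```

```bash
python3 -c "
from h import *
to(.5765,-.3769,.0686,-24.24)
"
```

```text
pos [ 0.5774 -0.376   0.1193] yaw -24.23 tilt [ 0.07 -0.06] F [-0.2 -0.9 -0.6] T [ 0.   -0.02 -0.02] open 0.204 g 58.8 t 26.75
xyz cm [-0.05  0.11  5.07] dz units 0.002
```

>>> send_rows(dr=[[0, 0, 0], [0, 0, 0], [0, 0, 0], [0, 0, 0], [0, 0, 0], [0, 0, 0], [0, 0, 0], [0, 0, 0]], xyz=[[-0.05, 0.1, 0.5], [-0.05, 0.1, 1.5], [-0.05, 0.1, 2.4], [-0.05, 0.1, 3.2], [-0.05, 0.1, 4], [-0.05, 0.1, 4.6], [-0.05, 0.1, 5], [-0.05, 0.1, 5]], jaw=[0, 0, 0, 0, 0, 0, 0, 0])

```text
time_s: 27.75
eef_pos: [0.5763, -0.3766, 0.0686]
eef_rot: [0.0, 0.978, -0.21, 0.0]
wrist_force: [-1.3, -0.1, 1.2]
opening: 0.205
grasp_force: 59.0
```

>>> send_rows(dr=[[0, 0, 0], [0, 0, 0], [0, 0, 0], [0, 0, 0], [0, 0, 0], [0, 0, 0], [0, 0, 0], [0, 0, 0]], xyz=[[0, 0, 0], [0, 0, 0], [0, 0, 0], [0, 0, 0], [0, 0, 0], [0, 0, 0], [0, 0, 0], [0, 0, 0]], jaw=[21, 23, 26, 30, 38, 48, 60, 60])

```text
time_s: 28.75
eef_pos: [0.5761, -0.3765, 0.0683]
eef_rot: [-0.0, 0.978, -0.21, -0.0]
wrist_force: [0.5, 0.6, 0.0]
opening: 0.597
grasp_force: 0.0
```

>>> send_rows(dr=[[0, 0, 0], [0, 0, 0], [0, 0, 0], [0, 0, 0], [0, 0, 0], [0, 0, 0], [0, 0, 0], [0, 0, 0]], xyz=[[0, 0, -1], [0, 0, -3], [0, 0, -6], [0, 0, -10], [0, 0, -14], [0, 0, -17], [0, 0, -18], [0, 0, -18]], jaw=[60, 60, 60, 60, 60, 60, 60, 60])

```text
time_s: 29.75
eef_pos: [0.5763, -0.3766, 0.2493]
eef_rot: [0.0, 0.978, -0.21, 0.001]
wrist_force: [-0.6, 0.1, -0.6]
opening: 0.599
grasp_force: 0.0
```

```bash
python3 -c "
from h import *
to(.5765,-.3769,.2,155.76)
im,c=grab('wrist','w9.png'); grab('scene','s9.png'); grab('top','t9.png')
C=np.zeros((600,800,3),np.uint8)
C[:300,:400]=cv2.resize(cv2.imread('pics/w9.png'),(400,300))
C[:300,400:]=cv2.resize(cv2.imread('pics/t9.png'),(400,300))
C[300:,:400]=cv2.resize(cv2.imread('pics/s9.png')[150:290,190:376],(400,300),interpolation=cv2.INTER_CUBIC)
C[300:,400:]=cv2.resize(cv2.imread('pics/s9.png')[180:285,90:230],(400,300),interpolation=cv2.INTER_CUBIC)
cv2.imwrite('pics/c9.png',C)
for n in 's','t':
  a=cv2.imread(f'pics/{dict(s=\"scene\",t=\"top\")[n]}0.png'); b=cv2.imread(f'pics/{n}9.png'); print(n,cv2.absdiff(a,b).mean())
"
```

```text
pos [ 0.5763 -0.3766  0.2493] yaw -24.24 tilt [ 0.07 -0.07] F [-0.6  0.1 -0.6] T [-0.02 -0.03 -0.01] open 0.599 g 0.0 t 29.75
xyz cm [0.02 0.01 4.93] dz units -29.999
s 16.127744886610245
t 15.101959228515625
```

View pics/c9.png

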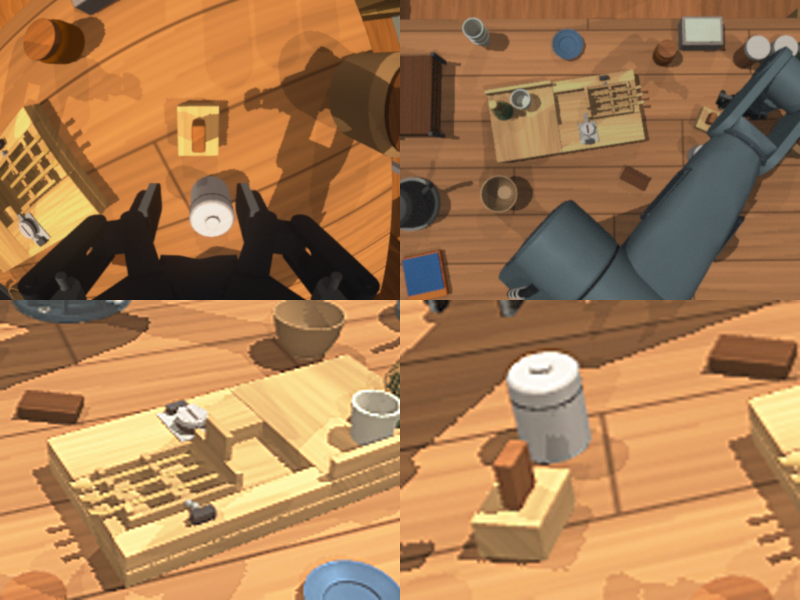

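Key upright in its holder, cam seated, divider home, and the tea things where they were.

```bash
python3 -c "
from bench import ctrl
print(ctrl.hand_in())"
```

```text
the job is handed in; nothing more can be done
None
```

The job is handed in at about 30 s on the robot's clock, and the hand-in gave no verdict: by force and camera, the divider is home past its catch, the cam is seated with its tongue behind it, the key is back upright in its holder, and no other tea things were touched.

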